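Square a carton into the measuring corner and close the jaw on it

ROBOT

A 7-joint arm with a two-finger parallel gripper is mounted at the origin on the work surface. World frame = base frame: x ahead of the robot, y to its left, z up, the work surface at z = 0. Lengths are in m, angles in rad, forces in N, time in s.
With the tool pointing down it reaches from about 0.425 to 1.025 m from the base axis. Payload 3.6 kg.
Tool frame: the origin (TCP) lies midway between the tips of the shut fingers; the grasp point (between the pads) lies 19 mm behind it (bot.grip_point_offset is the distance from the TCP to the grasp point, in m); z points along the fingers, y is the direction in which the jaws open and shut (so a half turn about z gives the same grasp; the last joint's range is limited). The gripper opens to 85 mm and grips with 20 to 120 N. Pads are 22 mm wide; open, the fingers measure 114 mm over their backs; the gripper's body (76 mm by 85 mm) begins 54 mm behind the grasp point. The pads swing forward as they close: fully open they stand 13 mm farther back than shut.
Start: joints at [1.238, 0.591, 0.048, 1.609, -0.033, 0.943, -0.034], TCP at [0.171, -0.704, 0.208] pointing down, gripper open.
Joint ranges: [-2.69, 2.69], [-0.47, 2.24], [-1.27, 1.36], [0.19, 2.51], [-1.53, 4.68], [0.08, 2.07], [-3.09, 3.09]. Speed limits (rad/s): [2.57, 2.57, 3.14, 3.14, 3.14, 3.14, 3.14].

INTERFACE

Orientations are given as [roll, pitch, yaw] about the fixed x, y, z axes, in that order (R = Rz(yaw) Ry(pitch) Rx(roll)).
In Python, from bench import bot gives the robot as it stands. The module is installed in compiled form; this text tells all that it offers.
- The arm moves only by the tool servo_tool, never from a script. Its argument "steps" is a list of rows, each a list of 2 entries, a list of its own where there are three numbers: the shift along the tool's x, y, z in units of 0.2 m (1.0 is 0.2 m), then the turn about the tool's z in units of pi/2 rad (1.0 is pi/2 rad). A call has 1 to 10 rows; each row shifts and turns the commanded pose from where the row before left it, along the tool's axes as they then stand; what a row does not reach is not made up. A row lasts 1/8 s, in which the tool goes at most 62.5 mm and 10.7 degrees, less where a joint would pass 70% of its speed; a pose out of reach is approached as far as the arm can. A call with a number of a shift or a turn outside -1 to 1 is refused whole. A call with a gripper value outside its range is refused whole. "fingers" is the closure, from 0 (fully open) to 1 (shut), set as the call begins (left out, the last holds). The fingers move at their own pace and stop on an object; "squeeze" is the grip in N (left out, the last holds). Time passes only in rows, so rows that do not move let the fingers close. It gives the time, the measured TCP pose, the force and the opening at its end, in the units of the state.
- bot.get_obs(): the state, without advancing time (a new reading comes with each control period).
- bot.camera(name): name is "side" or "top" or "wrist"; returns a dict with "frame" (480x640x3 uint8, red, green, blue), "K" (3x3 intrinsics, pixels), "distortion" ([k1, k2, p1, p2, k3] as OpenCV has them; the pictures are not rectified), "world_from_camera" (4x4, takes a point from camera to world coordinates). Camera axes: x right, y down, z forward; pixel columns grow to the right and rows downward; lengths in m; the calibration is good to about 2 mm. A picture is of the moment at which its call begins. There is no depth.
- bot.job_done(): hands the job in, once; it reports no verdict.
The state is a dict: "time": time; "joint_pos": joint angles; "joint_vel": joint speeds; "effort": joint torques, N m; "tool_pos": TCP position; "ee_rot": TCP orientation; "ft_force": force on the tool from outside, world axes, zero at the start; "wrist_torque": the same for the moment, N m; "finger_gap": finger opening in m.
Only numpy, scipy, OpenCV 4.12 (cv2) and the standard library are available. Lean on these libraries where they do the work, as an engineer would, in place of code of your own. Each camera call takes 0.05 s, during which the arm holds its last target.

TASK

Push the white carton along the bench, without lifting or tipping it, until it sits square in the corner of the steel measuring gauge, its long side flat against the long fence and its end against the end stop. Then, with the carton seated, push the yellow jaw plate from behind along the fence until its rubber face meets the carton's other end, and take the hand away. Grip nothing, keep your fingers off the jaw's rubber face and its carriage on the fence, and leave the other things on the bench where they are.

Things in the scene. Friction and masses are not known exactly. Their poses are not given: they have to be found in the camera images.
- carton: The white carton with a strip of brown tape over its top and a blank yellow label on its near side: 110 mm (its x) x 150 mm (its y) x 70 mm high, 0.4 to 0.8 kg, too wide to grip. Origin: centre of its underside. At the start its x axis points within 25 degrees of the gauge's x axis.
- gauge: Measuring corner of galvanised slotted steel angle, bolted to the bench. Its fence runs along its y axis from -270 to +210 mm, 55 mm high, 5 mm thick, with its front face (towards the robot) in the plane x = 0. Origin: on the bench at that face; z up. The end stop, 55 mm high, stands square to the fence from x = 0 to -110 mm, its inner face in the plane y = +200 mm.
- corner (a point): The inner corner on the bench where fence and end stop meet: gauge x = 0, y = +200 mm. A seated carton has its centre 55 mm from here along gauge -x and 75 mm along gauge -y.
- slide (a joint): Position of the yellow sliding jaw, m: 0 is fully open, growing as the jaw goes along gauge +y towards the end stop; its rubber face is at gauge y = -200 mm + this value, so it meets a seated carton at about 0.25; travel 0.36. It takes about 2 N to slide and stays where it is left.
- pad_face (a point): Centre of the black rubber face (96 x 50 mm, not to be touched) of the yellow jaw, looking to gauge +y at the carton; at gauge x = -53 mm, 35 mm up. The jaw is an upright plate, gauge x = -103 to -3 mm, 6 to 64 mm high, 14 mm thick with its rubber. Its carriage, 50 mm long behind the rubber and up to 67 mm high, rides over the fence from gauge x = -10 to +30 mm.
- jaw_back (a point): Centre of the bare yellow back of the jaw, 14 mm behind the rubber face (towards gauge -y), 35 mm above the bench: the place to push it.
- small_box: Bystander: small brown carton, 80 x 55 x 45 mm high. Origin: centre of its underside.
- brown_box: Bystander: brown cardboard carton, 120 x 90 x 70 mm high. Origin: centre of its underside.
- tape: Bystander: roll of amber packing tape lying flat, 100 mm across, 48 mm high. Origin: centre of its underside.
- jar: Bystander: small jar with a red cap, 56 mm across, 75 mm high. Origin: centre of its underside.
- screwdriver: Bystander: screwdriver with an orange handle, lying, about 200 mm long. Origin: middle of its length, on the bench; it lies along its x, handle to -x.
- coupling: Bystander: short steel pipe coupling standing on end, 48 mm across, 40 mm high. Origin: centre of its underside.
Mind the look-alikes: they are no part of the job. What is meant by the carton is not turquoise, and is the larger of those in its own colour.

How it is judged:
On the way, in this order (a step that is already met when the one before it is completed fails the run):
1. the carton is square in the corner while the jaw is still open (x of carton in the frame of gauge above -0.06 m and y of carton in the frame of gauge above 0.12 m and angle between the x axis of carton and the x axis of gauge, either way round below 0.05 rad and height (world z) of carton below 0.004 m and angle between carton's own z axis and vertical below 0.04 rad and value of joint slide below 0.18 m), for 0.2 s.
2. the jaw is closed on the seated carton (x of carton in the frame of gauge above -0.06 m and y of carton in the frame of gauge above 0.12 m and angle between the x axis of carton and the x axis of gauge, either way round below 0.05 rad and height (world z) of carton below 0.004 m and angle between carton's own z axis and vertical below 0.04 rad and y of pad_face in the frame of carton above -0.08 m), for 0.2 s.
At the end, for the whole second after the job is handed in: The carton stands flat on the bench, within 5 mm of the fence and 5 mm of the end stop and square to the fence within 0.05 rad; the jaw's rubber face is within 5 mm of its other end; all is at rest (all of step 2 and linear speed of carton below 0.01 m/s and velocity of joint slide below 0.01 m/s); the robot touches nothing.
It fails at once if the carton is lifted (over 12 mm) (height (world z) of carton above 0.012 m).
It fails at once if the carton is tipped (over 0.2 rad) (angle between carton's own z axis and vertical above 0.2 rad).
It fails at once if the fingers touch the jaw's rubber face (over 1 N) or its carriage (over 3 N) (contact force between the fingers and slide_c1 above 1 N or contact force between the fingers and slide_c2 above 3 N).
It fails at once if another thing on the bench is moved (over 25 mm) (distance of any of small_box, brown_box, tape, jar, screwdriver, coupling from where it was at the start of the episode above 0.025 m).
It also fails if it takes over 58 s, if anything falls off the work surface, if the arm or the gripper's body presses on something with over 40 N, if the wrist force passes 120 N, or if a joint passes its speed limit or range.

## Working session

There is one attempt and no reset: what is moved stays moved. The work goes in short steps, Python scripts to look and compute and a tool call to move; the robot and the scene stay as the last step left them, time stands still between calls to the robot, and variables do not carry over. Pictures are saved under pics/ and viewed, and the job is handed in when it is done.

Besides the shell and the picture viewer there is one more tool, called after "Emit:" as name([rows], argument=value, ...), one row to a line, values as JSON. servo_tool: Moves the arm, as the interface text tells. Its arguments: {"type":"object","properties":{"steps":{"type":"array"},"fingers":{"type":"number"},"squeeze":{"type":"number"}},"required":["steps"]}

```bash
mkdir -p pics; python3 - <<'E'
from bench import bot
import cv2
for n in ["top","side","wrist"]:
    c=bot.camera(n); cv2.imwrite(f"pics/{n}0.png",c["frame"][:,:,::-1])
    print(n,c["K"].tolist(),c["distortion"],c["world_from_camera"].round(4).tolist() if hasattr(c["world_from_camera"],'round') else c["world_from_camera"])
o=bot.get_obs();print(o)
E
```

```text
top [[465.1447030337143, 0.0, 320.43623026743], [0.0, 465.1447030337143, 240.6530336884274], [0.0, 0.0, 1.0]] [-0.03479064  0.          0.          0.          0.        ] [[-0.0096, -0.9955, 0.0944, 0.3619], [-0.9998, 0.0111, 0.0153, -0.0237], [-0.0163, -0.0942, -0.9954, 1.3108], [0.0, 0.0, 0.0, 1.0]]
side [[471.442817317507, 0.0, 316.2459394470198], [0.0, 471.442817317507, 243.21777654950176], [0.0, 0.0, 1.0]] [-0.0803467  0.         0.         0.         0.       ] [[-0.9242, -0.1975, 0.327, 0.1306], [-0.3817, 0.5138, -0.7684, 0.85], [-0.0162, -0.8349, -0.5502, 0.7044], [0.0, 0.0, 0.0, 1.0]]
wrist [[354.63248528474475, 0.0, 316.52071826726944], [0.0, 354.63248528474475, 237.1531339640669], [0.0, 0.0, 1.0]] [-0.03453927  0.          0.          0.          0.        ] [[0.2358, -0.9195, -0.3146, 0.253], [-0.9718, -0.2239, -0.0739, -0.6843], [-0.0025, 0.3232, -0.9463, 0.3734], [0.0, 0.0, 0.0, 1.0]]
{'time': 0.15, 'joint_pos': array([ 1.2385372 ,  0.59190116,  0.04833981,  1.60951274, -0.03334169,
        0.94269515, -0.03368546]), 'joint_vel': array([-0.00162437, -0.00294898,  0.00042614, -0.00512612, -0.0003646 ,
       -0.00067227,  0.00024906]), 'effort': array([ 2.71373086e-03, -5.49245703e+01,  1.54961508e+00, -1.98453230e+01,
        9.54332238e-03,  5.72868506e-03,  8.25421608e-06]), 'tool_pos': array([ 0.17130617, -0.70378159,  0.20691511]), 'ee_rot': array([-3.13988403e+00,  7.80870291e-05,  2.38804912e-01]), 'ft_force': array([-0.03121147,  0.23072751, -0.35182389]), 'wrist_torque': array([ 0.01994741,  0.05082463, -0.0096652 ]), 'finger_gap': 0.0854067031777641}
```

View pics/top0.png

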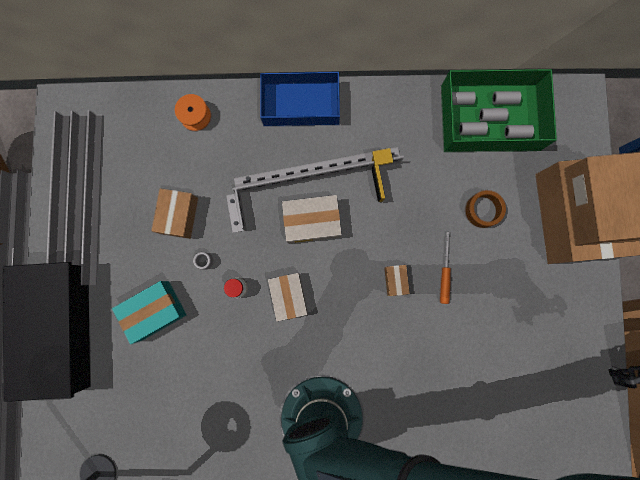

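View pics/side0.png

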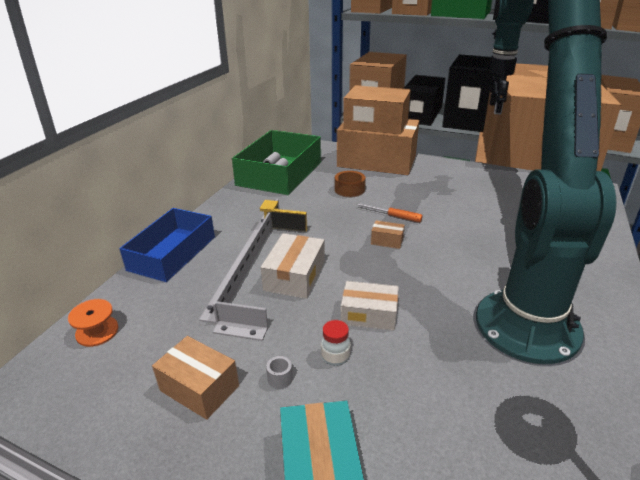

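The top view shows the larger white carton at about (312,218). The gauge corner is near (237,185), the jaw near (380,180), and the small look-alike at (287,297). I'll enlarge this area.

```bash
python3 - <<'E'
import cv2
i=cv2.imread("pics/top0.png")[135:255,215:415]
cv2.imwrite("pics/crop0.png",cv2.resize(i,None,fx=4,fy=4,interpolation=cv2.INTER_CUBIC))
i=cv2.imread("pics/side0.png")[190:350,195:345]
cv2.imwrite("pics/crop1.png",cv2.resize(i,None,fx=4,fy=4,interpolation=cv2.INTER_CUBIC)[:600])
E
```

```text
(no output)
```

View pics/crop0.png

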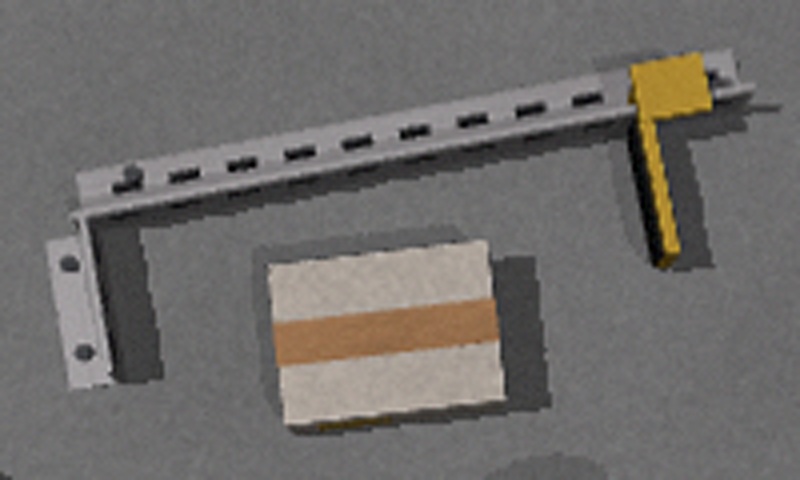

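View pics/crop1.png

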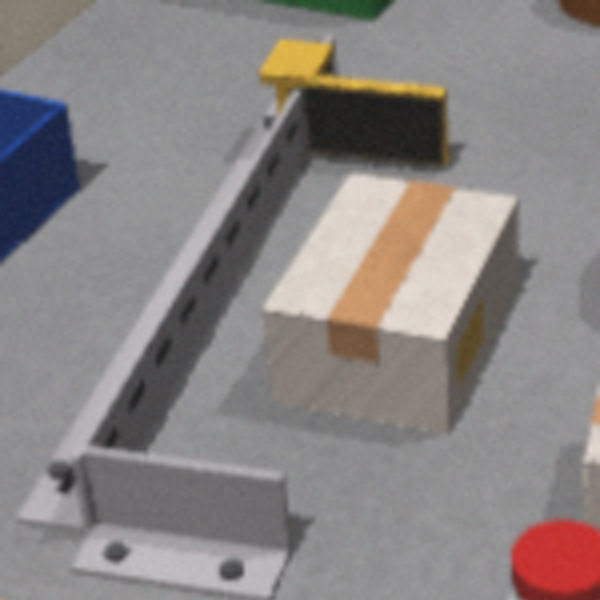

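```bash
cat > h.py <<'E'
import numpy as np,cv2
from bench import bot
def ray(c,uv,z):
    K=np.array(c["K"]);d=np.array(c["distortion"]);T=np.array(c["world_from_camera"])
    p=cv2.undistortPoints(np.array(uv,float).reshape(-1,1,2),K,d)[:,0]
    r=np.c_[p,np.ones(len(p))]@T[:3,:3].T; o=T[:3,3]
    return o+r*((z-o[2])/r[:,2])[:,None]
def proj(c,P):
    T=np.linalg.inv(c["world_from_camera"]);
    return cv2.projectPoints(np.array(P,float).reshape(-1,3),cv2.Rodrigues(T[:3,:3])[0],T[:3,3],np.array(c["K"]),np.array(c["distortion"]))[0][:,0]
E
python3 - <<'E'
from h import *
c=bot.camera("top");s=bot.camera("side")
f=lambda L:np.array(L)/4.+[215,135]-.375
g=lambda L:np.array(L)/4.+[195,190]-.375
C=ray(c,f([(268,265),(487,240),(505,400),(287,425)]),.07);print("carton top",C.round(4).tolist(),C.mean(0),np.linalg.norm(np.diff(C,axis=0),axis=1))
print("yaw edges",np.arctan2(*(C[0]-C[1])[:2][::1]),np.arctan2(*(C[3]-C[2])[:2]))
C2=ray(s,g([(263,311),(350,175),(519,197),(447,340)]),.07);print("side",C2.round(4).tolist(),C2.mean(0))
F=ray(c,f([(84,218),(632,117),(750,93),(113,383)]),.055);print("fence",F.round(4).tolist())
F2=ray(s,g([(84,450),(300,98),(288,473)]),.055);print("fence side",F2.round(4).tolist())
J=ray(c,f([(652,120),(678,250)]),.064);print("jaw",J.round(4).tolist())
J2=ray(s,g([(305,80),(446,91)]),.064);print("jaw s",J2.round(4).tolist())
E
```

```text
carton top [[0.5889, 0.0994, 0.07], [0.6042, -0.0489, 0.07], [0.4952, -0.0596, 0.07], [0.48, 0.0868, 0.07]] [0.54207132 0.01943702 0.07      ] [0.14911689 0.10945667 0.14716445]
yaw edges -0.10240504585127505 -0.10349610359302391
side [[0.5884, 0.1022, 0.07], [0.6056, -0.0469, 0.07], [0.4963, -0.0614, 0.07], [0.4797, 0.0891, 0.07]] [0.54249214 0.02076648 0.07      ]
fence [[0.6261, 0.2278, 0.055], [0.6918, -0.1502, 0.055], [0.7077, -0.2318, 0.055], [0.5115, 0.207, 0.055]]
fence side [[0.6294, 0.23, 0.055], [0.6933, -0.1461, 0.055], [0.5196, 0.2062, 0.055]]
jaw [[0.6872, -0.1629, 0.064], [0.5969, -0.1785, 0.064]]
jaw s [[0.6938, -0.156, 0.064], [0.5959, -0.1766, 0.064]]
```

Carton and gauge agree between the two cameras: the corner is at about (0.628, 0.229) with yaw about 0.173, and the carton centre is at (0.542, 0.020) with yaw about 0.107. Before entering on the near side I'll check how close the look-alike is, and check the end-stop side too.

```bash
cat >> h.py <<'E'
cor=np.array([.628,.229]);th=.173
gx=np.array([np.cos(th),np.sin(th)]);gy=np.array([-np.sin(th),np.cos(th)])
def G(x,y): return cor+gx*x+gy*(y-.2)
def inv(p): d=np.array(p)[:2]-cor; return np.array([d@gx,d@gy+.2])
def to(tgt,o=None):
    from scipy.spatial.transform import Rotation as R
    o=o or bot.get_obs(); r=R.from_euler('xyz',o['ee_rot']).as_matrix()
    return (r.T@(np.array(tgt)-o['tool_pos']))/.2
E
python3 - <<'E'
from h import *
c=bot.camera("top")
print("lookalike",ray(c,[(268,278),(298,273),(307,316),(276,321)],.06).round(3).tolist())
print("smallbox",ray(c,[(386,267),(408,266),(410,295),(388,296)],.045).round(3).tolist())
print("jar",ray(c,[(233,288)],.075).round(3).tolist())
print("carton g",inv((.5423,.020)),"seat",G(-.055,.125))
for x,y in [(-.21,.01),(-.06,-.12),(-.055,-.27)]: print(x,y,G(x,y))
# overlay check of gauge model
im=c["frame"][:,:,::-1].copy()
P=[[*G(0,-.27),.055],[*G(0,.2),.055],[*G(-.11,.2),.055],[*G(0,-.27),0],[*G(0,.2),0],[*G(-.11,.2),0],[*G(-.103,-.2),.064],[*G(-.003,-.2),.064]]
q=proj(c,P);s=4
im=cv2.resize(im[135:255,215:415],None,fx=4,fy=4)
q=((q-[215,135]+.375)*4).astype(int)
for a,b in [(0,1),(1,2),(3,4),(4,5),(6,7)]: cv2.line(im,tuple(map(int,q[a])),tuple(map(int,q[b])),(0,0,255),1)
cv2.imwrite("pics/ov.png",im)
print([to([*p,.208]).round(3).tolist() for p in [(.5,-.35)]])
E
```

```text
lookalike [[0.381, 0.137, 0.06], [0.394, 0.057, 0.06], [0.279, 0.033, 0.06], [0.267, 0.116, 0.06]]
smallbox [[0.408, -0.182, 0.045], [0.41, -0.241, 0.045], [0.332, -0.245, 0.045], [0.33, -0.185, 0.045]]
jar [[0.355, 0.229, 0.075]]
carton g [-0.12039765  0.00887204] seat [0.58673137 0.14565193]
-0.21 0.01 [0.453841   0.00568712]
-0.06 -0.12 [ 0.6239799  -0.09655159]
-0.055 -0.27 [ 0.65472602 -0.24345182]
[[2.015, -1.332, -0.002]]
```

View pics/ov.png

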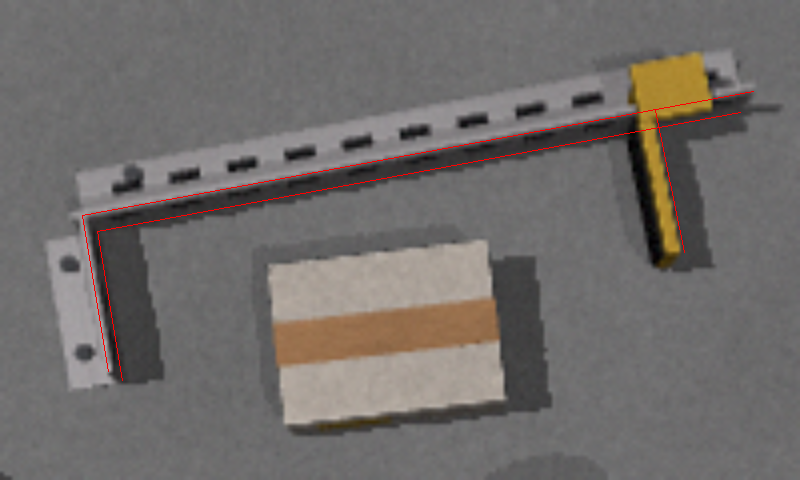

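The overlay fits the gauge, and the jaw is slid forward about 15 mm. The look-alike's far edge is at x=0.394, which leaves enough room for the hand. Moving out now.

Emit:
servo_tool([
  [[0.2,-0.133,0],0.0042],
  [[0.2,-0.133,0],0.0042],
  [[0.2,-0.133,0],0.0042],
  [[0.2,-0.133,0],0.0042],
  [[0.2,-0.133,0],0.0042],
  [[0.2,-0.133,0],0.0042],
  [[0.2,-0.133,0],0.0042],
  [[0.2,-0.133,0],0.0042],
  [[0.2,-0.133,0],0.0042],
  [[0.2,-0.133,0],0.0042],
], fingers=0)

```text
time: 1.55
tool_pos: [0.5085, -0.3602, 0.2079]
ee_rot: [3.141, -0.0, 0.173]
ft_force: [1.3, -0.9, -0.3]
finger_gap: 0.0853
```

```bash
python3 - <<'E'
from h import *
print(bot.get_obs()['tool_pos'],bot.get_obs()['ee_rot'],to([*G(-.205,.012),.15]).round(3))
E
```

```text
[ 0.50852288 -0.3601609   0.20794896] [ 3.14126545e+00 -1.92203350e-04  1.72507463e-01] [ 0.07  -1.859  0.289]
```

Emit:
servo_tool([
  [[0.007,-0.19,0],0],
  [[0.007,-0.19,0],0],
  [[0.007,-0.19,0],0],
  [[0.007,-0.19,0],0],
  [[0.007,-0.19,0],0],
  [[0.007,-0.19,0],0],
  [[0.007,-0.19,0.05],0],
  [[0.007,-0.19,0.1],0],
  [[0.007,-0.19,0.1],0],
  [[0.007,-0.15,0.05],0],
])

```text
time: 2.8
tool_pos: [0.4567, 0.0092, 0.1472]
ee_rot: [-3.141, 0.001, 0.174]
ft_force: [0.3, -0.0, -0.6]
finger_gap: 0.0854
```

Emit:
servo_tool([
  [[0,0,0],0],
])

```text
time: 2.92
tool_pos: [0.4566, 0.0101, 0.1473]
ee_rot: [-3.141, 0.001, 0.178]
ft_force: [-0.1, -0.2, -0.0]
finger_gap: 0.0858
```

```bash
python3 - <<'E'
from h import *
o=bot.get_obs();print(o['tool_pos'],inv(o['tool_pos']),o['ee_rot'],o['ft_force'],to([*G(-.208,.012),.025]).round(3))
c=bot.camera("wrist");cv2.imwrite("pics/w1.png",c["frame"][:,:,::-1])
c=bot.camera("side");cv2.imwrite("pics/s1.png",c["frame"][:,:,::-1])
E
```

```text
[0.45659223 0.01007184 0.14727304] [-0.20653506  0.01384567] [-3.14060156e+00  1.40294780e-03  1.78090615e-01] [-0.09388691 -0.16658667 -0.03857022] [-0.007  0.01   0.611]
```

View pics/w1.png

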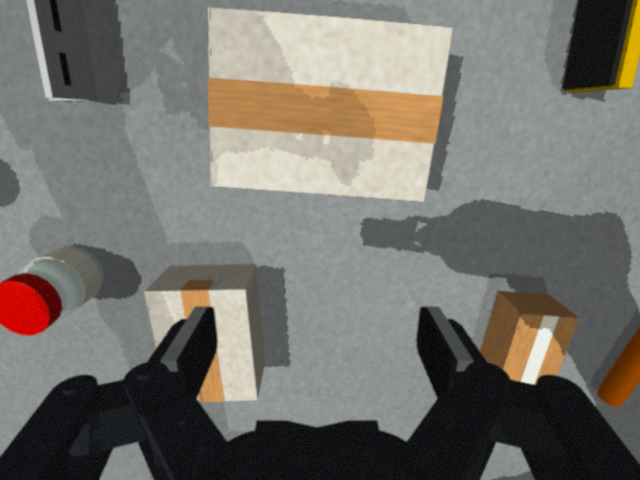

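View pics/s1.png

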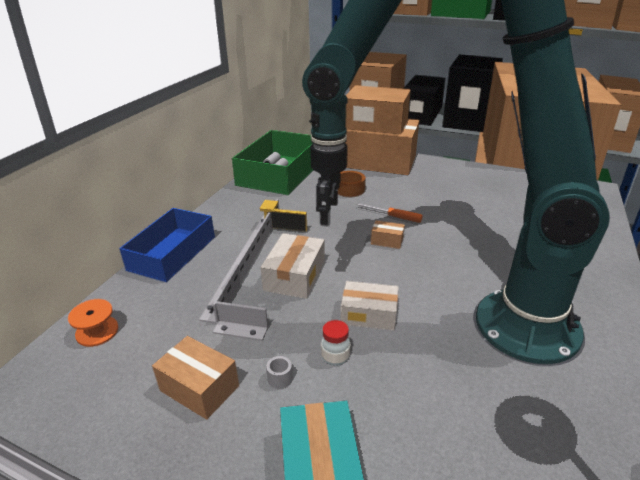

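```bash
python3 - <<'E'
from h import *
o=bot.get_obs();p=o['tool_pos']
for n in("side","wrist","top"):
    c=bot.camera(n);print(n,proj(c,[p,p*[1,1,0]+[0,0,.03]]).round(0).tolist())
    if n=="top":cv2.imwrite("pics/t1.png",c["frame"][:,:,::-1])
E
```

```text
side [[329.0, 229.0], [329.0, 271.0]]
wrist [[315.0, 286.0], [316.0, 222.0]]
top [[315.0, 246.0], [316.0, 250.0]]
```

View pics/t1.png

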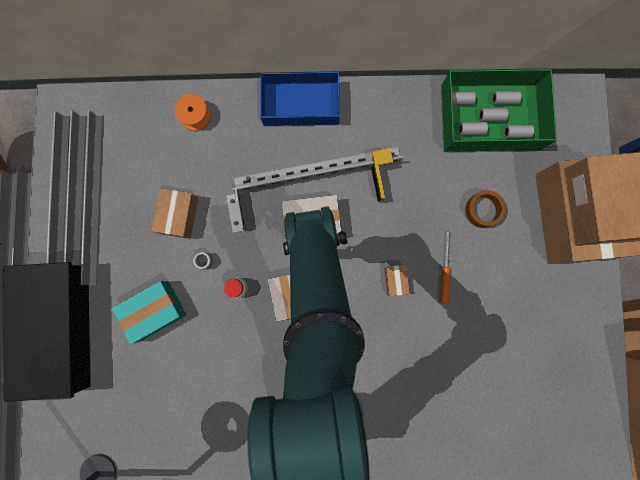

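The positions agree in all three views, and the descent point lies clear between the carton and the look-alike. Descending now.

Emit:
servo_tool([
  [[0,0,0.12],0],
  [[0,0,0.12],0],
  [[0,0,0.12],0],
  [[0,0,0.12],0],
  [[0,0,0.1],0],
  [[0,0,0.03],0],
  [[0,0,0],0],
])

```text
time: 4.05
tool_pos: [0.4576, 0.007, 0.0259]
ee_rot: [3.141, -0.0, 0.172]
ft_force: [0.3, -0.2, -0.2]
finger_gap: 0.0853
```

```bash
python3 - <<'E'
from h import *
o=bot.get_obs();print(o['tool_pos'],inv(o['tool_pos']),o['ee_rot'],o['ft_force'])
c=bot.camera("wrist");cv2.imwrite("pics/w2.png",c["frame"][:,:,::-1])
E
```

```text
[0.45762042 0.00700396 0.02590209] [-0.20605032  0.0106466 ] [ 3.14130671e+00 -1.28280563e-04  1.71690086e-01] [ 0.29280141 -0.2313372  -0.22622374]
```

View pics/w2.png

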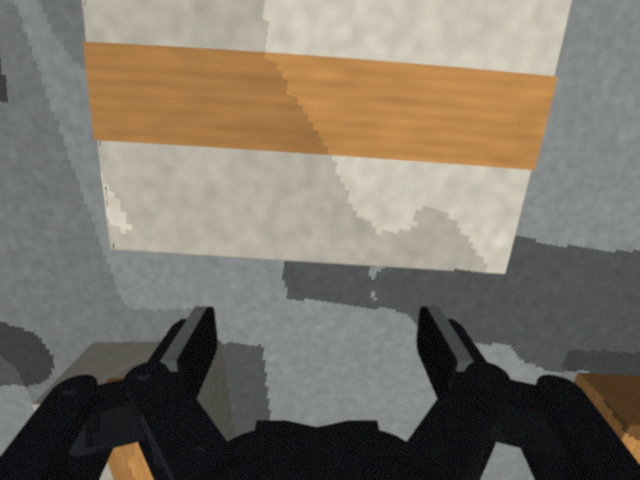

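Emit:
servo_tool([
  [[0.03,0,0],0],
  [[0.04,0,0],0],
  [[0.04,0,0],0],
  [[0.04,0,0],0],
  [[0.04,0,0],0],
  [[0.04,0,0],0],
  [[0.04,0,0],0],
  [[0.04,0,0],0],
  [[0.03,0,0],0],
  [[0.02,0,0],0],
])

```text
time: 5.35
tool_pos: [0.5288, 0.0205, 0.0256]
ee_rot: [-3.141, -0.001, 0.174]
ft_force: [-2.2, -0.3, -1.6]
finger_gap: 0.0852
```

```bash
python3 - <<'E'
from h import *
o=bot.get_obs();print(o['tool_pos'],inv(o['tool_pos']),o['ee_rot'],o['ft_force'])
c=bot.camera("wrist");cv2.imwrite("pics/w3.png",c["frame"][:,:,::-1])
c=bot.camera("side");cv2.imwrite("pics/s3.png",cv2.resize(c["frame"][190:340,180:380,::-1],None,fx=4,fy=4))
E
```

```text
[0.5288138  0.02052115 0.02558257] [-0.13359282  0.01170691] [-3.14129006e+00 -5.70898514e-04  1.73795623e-01] [-2.1609581 -0.2784718 -1.5535777]
```

View pics/w3.png

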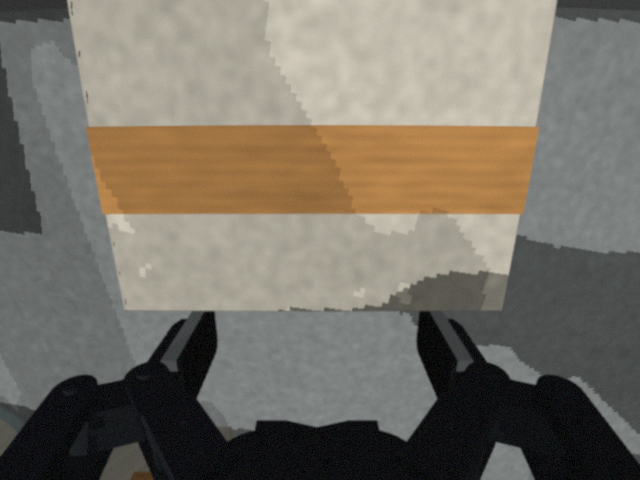

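View pics/s3.png

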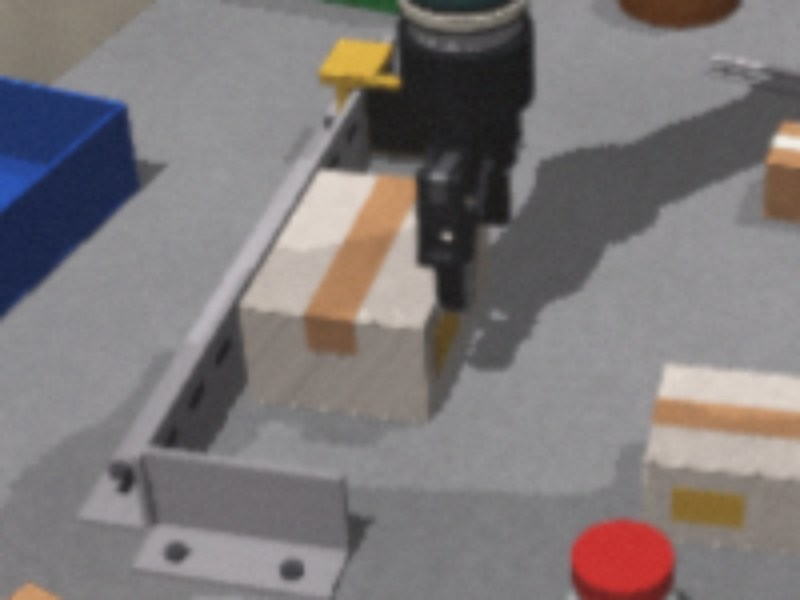

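The carton is now square with the fingers and about 1 cm from the fence. I'll keep pushing gently.

Emit:
servo_tool([
  [[0.02,0,0],0],
  [[0.02,0,0],0],
  [[0.015,0,0],0],
])

```text
time: 5.82
tool_pos: [0.5381, 0.0218, 0.0257]
ee_rot: [-3.142, 0.002, 0.173]
ft_force: [-3.9, -0.8, 0.8]
finger_gap: 0.0853
```

Emit:
servo_tool([
  [[0.01,0,0],0],
  [[0.01,0,0],0],
])

```text
time: 6.08
tool_pos: [0.5421, 0.0224, 0.0257]
ee_rot: [3.142, 0.002, 0.173]
ft_force: [-5.9, -0.1, 4.3]
finger_gap: 0.0853
```

Emit:
servo_tool([
  [[0.01,0,0],0],
  [[0.0,0,0],0],
])

```text
time: 6.32
tool_pos: [0.542, 0.0223, 0.0256]
ee_rot: [3.141, 0.006, 0.173]
ft_force: [-7.1, -1.7, 5.2]
finger_gap: 0.0851
```

```bash
python3 - <<'E'
from h import *
o=bot.get_obs();print(o['tool_pos'],inv(o['tool_pos']),o['ee_rot'],o['ft_force'])
c=bot.camera("side");cv2.imwrite("pics/s4.png",cv2.resize(c["frame"][190:340,180:380,::-1],None,fx=4,fy=4))
E
```

```text
[0.54199906 0.02230404 0.02564691] [-0.12029749  0.0111935 ] [3.14149554 0.00585813 0.17304435] [-7.09397498 -1.65909779  5.2269673 ]
```

View pics/s4.png

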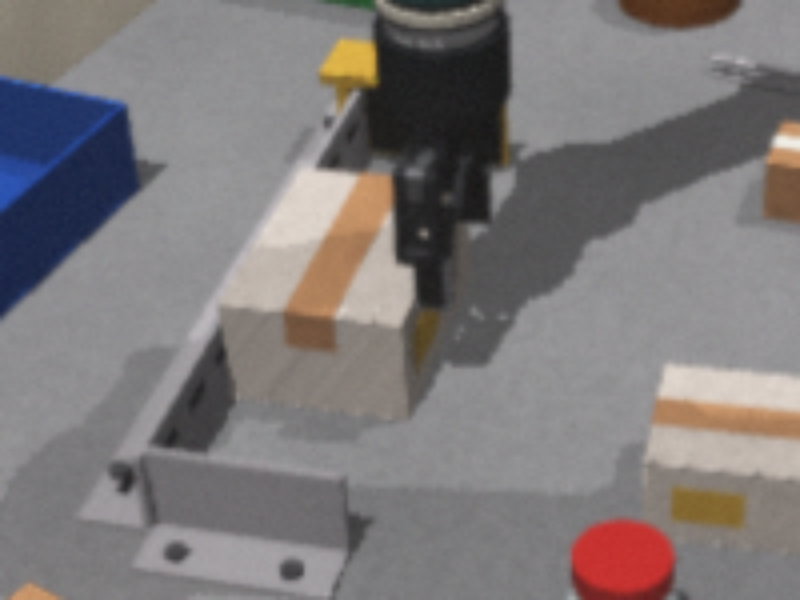

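The carton is flat against the fence, with a reaction of about 7 N. Next I'll back off, rise and turn the hand to push the end.

Emit:
servo_tool([
  [[-0.05,0,0],0],
  [[-0.1,0,0],0],
  [[0,0,-0.15],0],
  [[0,0,-0.2],0],
  [[0,0,-0.2],0],
  [[0,0,-0.15],0],
  [[0,0,-0.05],0],
  [[0,0,0],0],
], fingers=0.5)

```text
time: 7.38
tool_pos: [0.5164, 0.0179, 0.1761]
ee_rot: [3.141, -0.003, 0.173]
ft_force: [-0.0, 0.2, 0.4]
finger_gap: 0.0424
```

```bash
python3 - <<'E'
from h import *
o=bot.get_obs();print(o['tool_pos'],inv(o['tool_pos']),o['joint_pos'].round(2),o['finger_gap'])
print(to([*G(-.057,-.112),.17]).round(3))
c=bot.camera("wrist");cv2.imwrite("pics/w5.png",c["frame"][:,:,::-1])
E
```

```text
[0.51643344 0.01789854 0.17614329] [-0.14623984  0.01125458] [-0.08  0.38 -0.05  2.1   0.03  0.66 -1.55] 0.042360392222552945
[0.446 0.616 0.032]
```

View pics/w5.png

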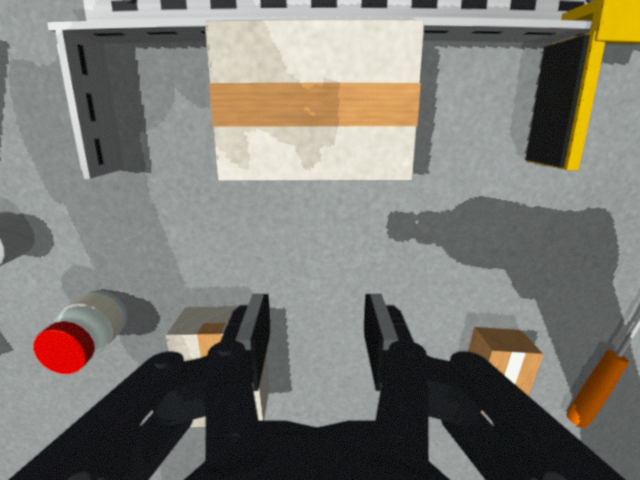

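The carton lies flush along the fence, with its long edge parallel. Translating over the gap, then turning.

Emit:
servo_tool([
  [[0.09,0.123,0],0],
  [[0.09,0.123,0],0],
  [[0.09,0.123,0],0],
  [[0.09,0.123,0],0],
  [[0.09,0.123,0],0],
  [[0,0,0],-0.1],
  [[0,0,0],-0.1],
  [[0,0,0],-0.1],
  [[0,0,0],-0.1],
  [[0,0,0],-0.1],
])

```text
time: 8.68
tool_pos: [0.6243, -0.0878, 0.1734]
ee_rot: [-3.139, 0.001, 0.964]
ft_force: [0.1, -0.0, 1.1]
finger_gap: 0.0424
```

Emit:
servo_tool([
  [[0,0,0],-0.1],
  [[0,0,0],-0.1],
  [[0,0,0],-0.1],
  [[0,0,0],-0.1],
  [[0,0,0],-0.1],
  [[0,0,0],0],
])

```text
time: 9.43
tool_pos: [0.6243, -0.0879, 0.1737]
ee_rot: [-3.139, -0.002, 1.742]
ft_force: [-0.2, 0.9, 0.3]
finger_gap: 0.0429
```

```bash
python3 - <<'E'
from h import *
o=bot.get_obs();print(o['tool_pos'],inv(o['tool_pos']),o['ee_rot'],o['joint_pos'].round(2),o['finger_gap'])
print(to([*G(-.057,-.112),.025]).round(3), (o['ee_rot'][2]-th-np.pi/2)/(np.pi/2))
c=bot.camera("wrist");
C=[[*G(x,y),z] for x,y,z in [(-.057,-.112,.025),(-.02,-.112,.025),(-.095,-.112,.025)]];q=proj(c,C);print(q.round(0).tolist())
cv2.imwrite("pics/w6.png",c["frame"][:,:,::-1])
E
```

```text
[ 0.62433327 -0.0878863   0.17369686] [-0.05816027 -0.11152488] [-3.13902188e+00 -1.95363430e-03  1.74173443e+00] [ 0.39  0.55 -0.46  1.84  0.32  0.83 -0.06] 0.0428801427604462
[-0.004  0.008  0.743] -0.0013126463781966298
[[318.0, 213.0], [358.0, 213.0], [276.0, 213.0]]
```

View pics/w6.png

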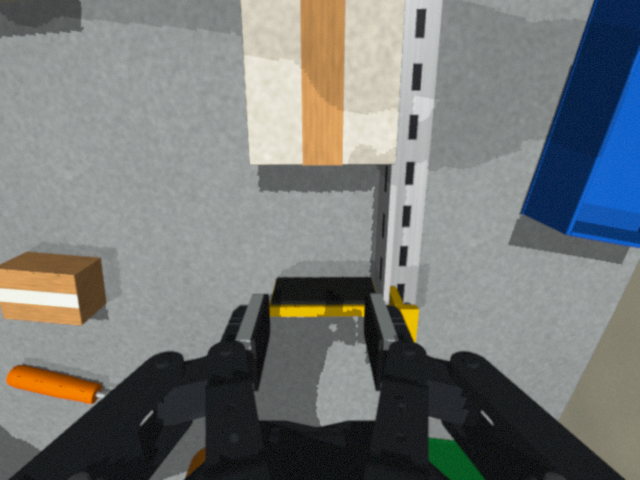

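```bash
python3 - <<'E'
from h import *
c=bot.camera("wrist")
for uv,z in [((322,279),.06),((322,306),.064),((322,164),.07),((375,278),.06)]: print(uv,inv(ray(c,[uv],z)[0]).round(4))
E
```

```text
(322, 279) [-0.0531 -0.1626]
(322, 306) [-0.0531 -0.187 ]
(322, 164) [-0.0533 -0.0623]
(375, 278) [-0.0069 -0.1618]
```

The black band is the rubber face, with its top edge at row 306 (gauge y about -0.187). The carton end is at -0.062, so a descent at -0.112 is clear.

Emit:
servo_tool([
  [[0,0.005,0.12],0],
  [[0,0,0.12],0],
  [[0,0,0.12],0],
  [[0,0,0.12],0],
  [[0,0,0.12],0],
  [[0,0,0.1],0],
  [[0,0,0.04],0],
  [[0,0,0],0],
])

```text
time: 10.52
tool_pos: [0.6261, -0.0876, 0.0274]
ee_rot: [-3.141, -0.0, 1.743]
ft_force: [0.7, -1.0, 0.1]
finger_gap: 0.0428
```

```bash
python3 - <<'E'
from h import *
o=bot.get_obs();print(o['tool_pos'],inv(o['tool_pos']),o['ee_rot'],o['ft_force'])
print(to([*G(-.057,.037),.025]).round(3))
c=bot.camera("wrist");cv2.imwrite("pics/w7.png",c["frame"][:,:,::-1])
E
```

```text
[ 0.62606837 -0.08764172  0.02738688] [-0.05640898 -0.11158263] [-3.14091752e+00 -1.30962509e-04  1.74341273e+00] [ 0.72577597 -0.95683313  0.09354462]
[ 0.743 -0.003  0.012]
```

View pics/w7.png

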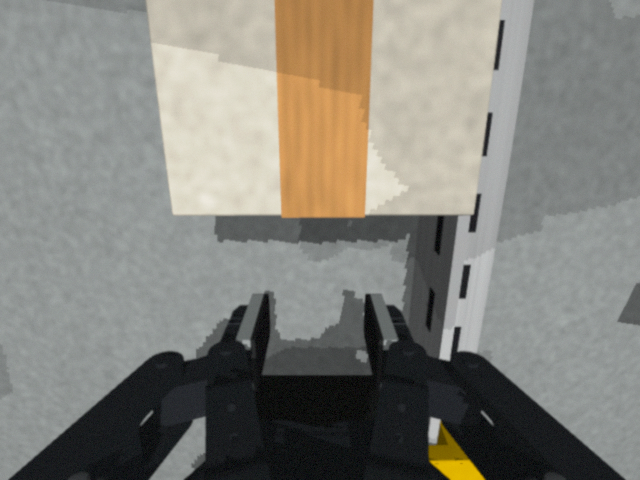

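Emit:
servo_tool([
  [[0.05,0,0],0],
  [[0.06,0,0],0],
  [[0.05,0,0],0],
  [[0.04,0,0],0],
  [[0.04,0,0],0],
  [[0.04,0,0],0],
  [[0.04,0,0],0],
  [[0.04,0,0],0],
  [[0.04,0,0],0],
  [[0.04,0,0],0],
])

```text
time: 11.82
tool_pos: [0.6113, -0.004, 0.0282]
ee_rot: [-3.141, 0.004, 1.742]
ft_force: [0.6, -5.9, 3.9]
finger_gap: 0.0423
```

```bash
python3 - <<'E'
from h import *
o=bot.get_obs();print(o['tool_pos'],inv(o['tool_pos']),o['ee_rot'],o['ft_force'])
print(to([*G(-.057,.039),.025]).round(3))
c=bot.camera("wrist");cv2.imwrite("pics/w8.png",c["frame"][:,:,::-1])
E
```

```text
[ 0.61126941 -0.00404053  0.02815181] [-0.05659606 -0.02668191] [-3.14076131  0.00394206  1.74156979] [ 0.6431082  -5.91510237  3.90195805]
[ 0.328 -0.003  0.014]
```

View pics/w8.png

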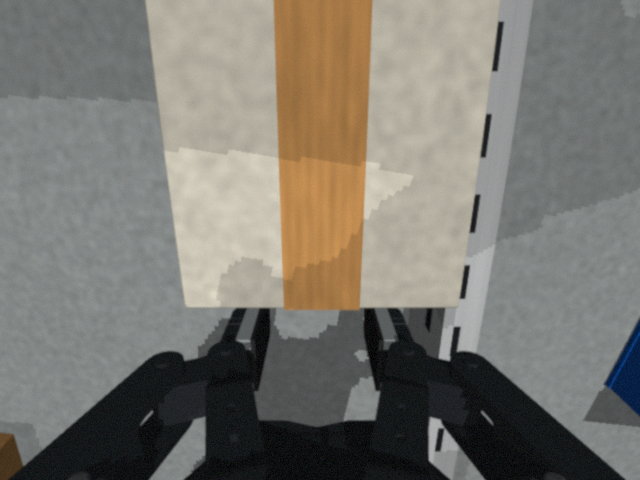

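Emit:
servo_tool([
  [[0.04,0,0],0],
  [[0.04,0,0],0],
  [[0.04,0,0],0],
  [[0.04,0,0],0],
  [[0.04,0,0],0],
  [[0.03,0,0],0],
  [[0.03,0,0],0],
  [[0.02,0,0],0],
])

```text
time: 12.88
tool_pos: [0.6015, 0.0514, 0.0281]
ee_rot: [-3.14, 0.004, 1.742]
ft_force: [-0.1, -7.2, 4.6]
finger_gap: 0.0424
```

Emit:
servo_tool([
  [[0.02,0,0],0],
  [[0.015,0,0],0],
])

```text
time: 13.12
tool_pos: [0.6003, 0.0579, 0.0281]
ee_rot: [-3.14, 0.004, 1.742]
ft_force: [0.5, -6.5, 5.2]
finger_gap: 0.0424
```

```bash
python3 - <<'E'
from h import *
o=bot.get_obs();print(o['tool_pos'],inv(o['tool_pos']),o['ee_rot'],o['ft_force'])
c=bot.camera("side");cv2.imwrite("pics/s9.png",cv2.resize(c["frame"][190:340,180:380,::-1],None,fx=4,fy=4))
c=bot.camera("wrist");cv2.imwrite("pics/w9.png",c["frame"][:,:,::-1])
E
```

```text
[0.60027811 0.05792361 0.02807307] [-0.05675689  0.03624931] [-3.14021221  0.00396003  1.74182684] [ 0.49519656 -6.51062303  5.17789296]
```

View pics/s9.png

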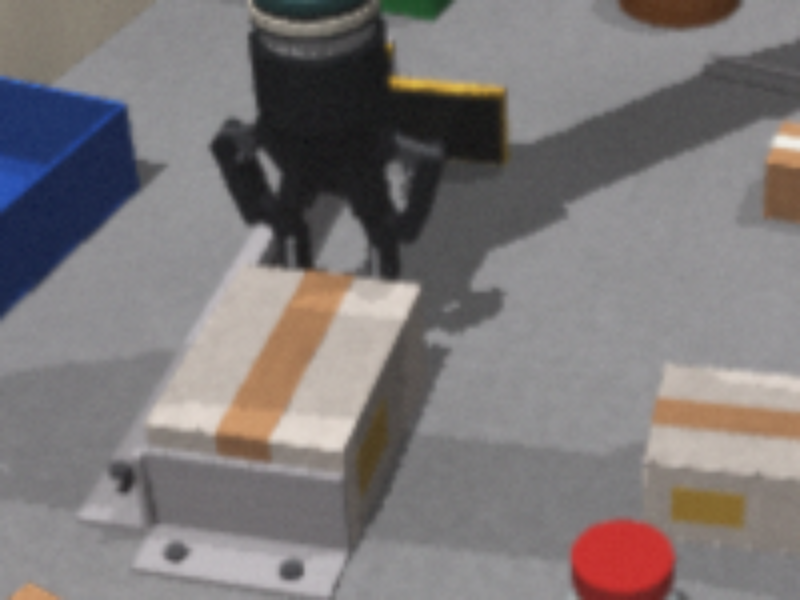

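View pics/w9.png

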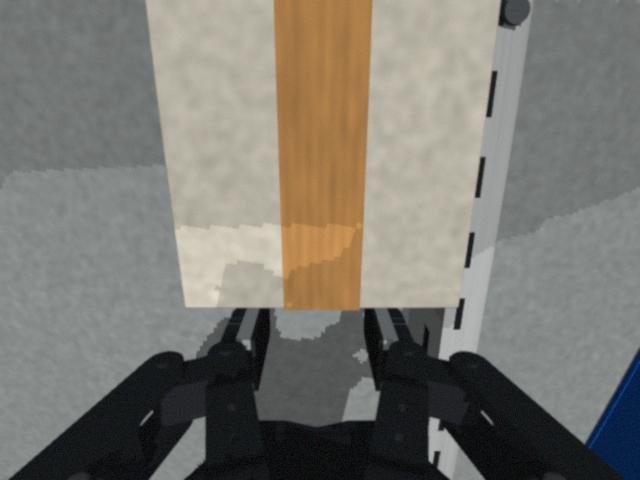

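Emit:
servo_tool([
  [[0.015,0,0],0],
  [[0.01,0,0],0],
])

```text
time: 13.48
tool_pos: [0.6002, 0.0585, 0.0281]
ee_rot: [-3.14, 0.009, 1.74]
ft_force: [2.3, -13.3, 5.0]
finger_gap: 0.0427
```

Emit:
servo_tool([
  [[0.01,0,0],0],
  [[0.01,0,0],0],
])

```text
time: 13.72
tool_pos: [0.6003, 0.0586, 0.0281]
ee_rot: [-3.139, 0.014, 1.739]
ft_force: [3.8, -18.8, 5.6]
finger_gap: 0.0426
```

The carton is against the end stop: the force rose to 19 N with no motion. Backing off to check the seat.

Emit:
servo_tool([
  [[-0.05,0,0],0],
  [[-0.1,0,0],0],
  [[-0.05,0,-0.1],0],
  [[0,0,-0.2],0],
  [[0,0,-0.2],0],
  [[0,0,-0.2],0],
  [[-0.2,0,-0.05],0],
  [[-0.2,0,0],0],
  [[0,0,0],0],
], fingers=1)

```text
time: 14.85
tool_pos: [0.6196, -0.0535, 0.1774]
ee_rot: [-3.141, 0.002, 1.737]
ft_force: [-0.3, 0.4, -0.2]
finger_gap: 0.0006
```

```bash
python3 - <<'E'
from h import *
o=bot.get_obs();print(o['tool_pos'],inv(o['tool_pos']),o['ee_rot'],o['ft_force'],o['finger_gap'])
c=bot.camera("wrist");cv2.imwrite("pics/w10.png",c["frame"][:,:,::-1])
P=[[*G(x,y),.07] for x,y in [(0,.05),(-.11,.05),(-.11,.2),(0,.2)]]
print(proj(c,P).round(1).tolist())
c=bot.camera("side");cv2.imwrite("pics/s10.png",cv2.resize(c["frame"][190:340,180:380,::-1],None,fx=4,fy=4))
print(((proj(c,P)-[180,190])*4).round(0).tolist())
E
```

```text
[ 0.61958652 -0.05345977  0.1774417 ] [-0.05691005 -0.07679515] [-3.14134917e+00  1.68885014e-03  1.73678059e+00] [-0.31955128  0.44131983 -0.19592679] 0.0006166759293662243
[[395.7, 50.6], [238.3, 51.9], [222.6, -219.1], [407.6, -220.9]]
[[240.0, 266.0], [420.0, 287.0], [341.0, 454.0], [142.0, 426.0]]
```

View pics/w10.png

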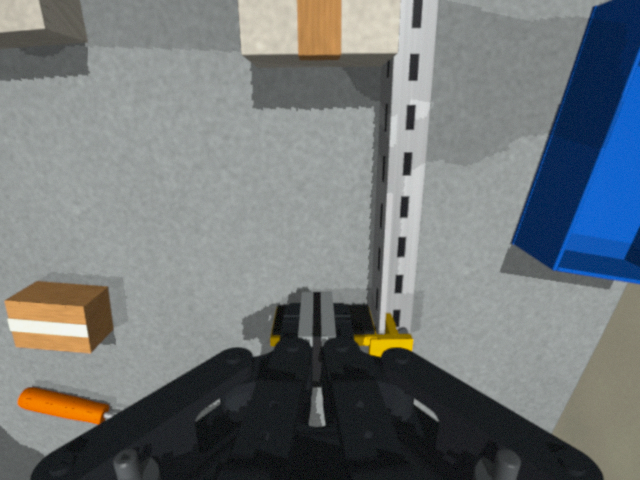

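View pics/s10.png

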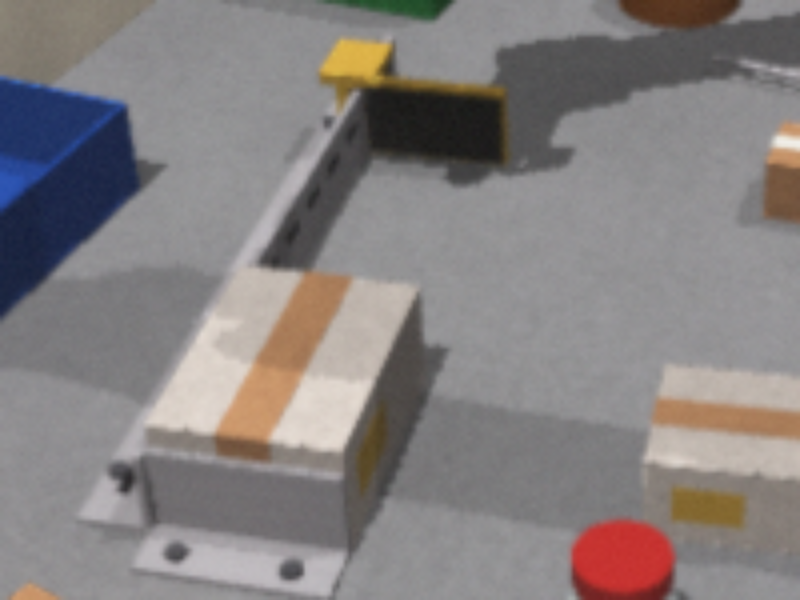

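```bash
python3 - <<'E'
from h import *
i=cv2.imread("pics/w10.png")[0:120,230:430]
cv2.imwrite("pics/w10c.png",cv2.resize(i,None,fx=4,fy=4,interpolation=cv2.INTER_CUBIC))
c=bot.camera("top");cv2.imwrite("pics/t10.png",cv2.resize(c["frame"][135:255,215:415,::-1],None,fx=4,fy=4,interpolation=cv2.INTER_CUBIC))
E
```

```text
(no output)
```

View pics/w10c.png

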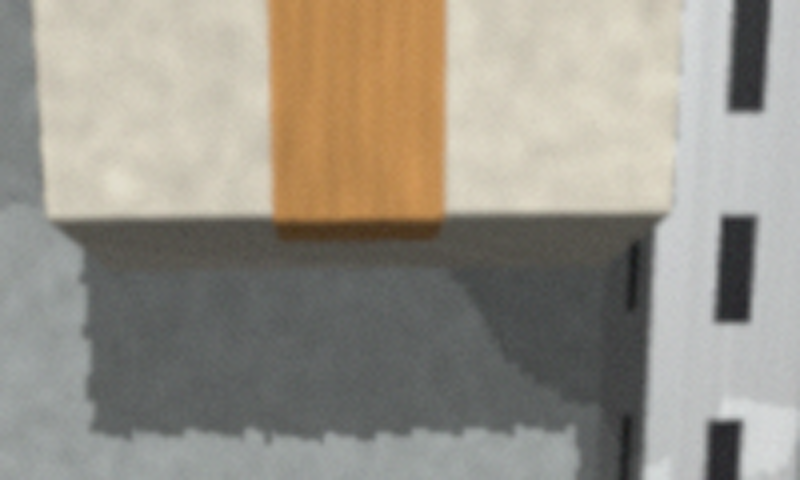

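View pics/t10.png

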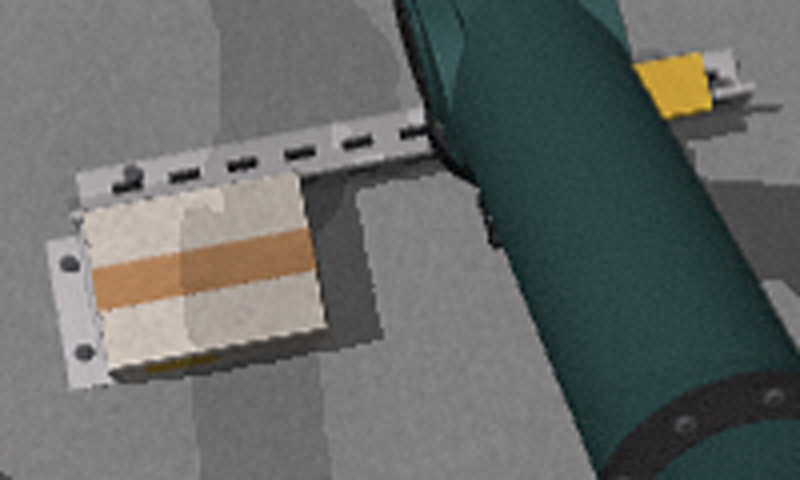

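The carton edge runs from (242,54.3) to (396,53.5), parallel to the expected line, so it is seated square. Before going behind the jaw, I'll measure the finger linkage outline from s9 to see how it clears the carriage.

```bash
python3 - <<'E'
from h import *
c=bot.camera("side")
T=np.array(c["world_from_camera"])
def plane(uv,gyv):
    p=cv2.undistortPoints(np.array([[uv]],float),np.array(c["K"]),np.array(c["distortion"]))[0,0]
    r=T[:3,:3]@np.array([*p,1]);o=T[:3,3];n=np.array([*gy,0]);p0=np.array([*G(0,gyv),0])
    return o+r*((p0-o)@n)/(r@n)
for q in [(215,145),(240,218),(262,222),(275,265),(440,150),(410,235),(395,275)]:
    P=plane(np.array(q)/4+[180,190]-.375,.036); print(q,"d",(inv(P)[0]+.0567).round(3),"z above TCP",(P[2]-.028).round(3))
o=bot.get_obs()
print(to([*G(-.064,-.262),.177]).round(3))
E
```

```text
(215, 145) d 0.07 z above TCP 0.117
(240, 218) d 0.06 z above TCP 0.068
(262, 222) d 0.047 z above TCP 0.066
(275, 265) d 0.041 z above TCP 0.036
(440, 150) d -0.065 z above TCP 0.129
(410, 235) d -0.044 z above TCP 0.069
(395, 275) d -0.033 z above TCP 0.039
[-0.961 -0.041  0.001]
```

The linkage sits at least 65 mm above the TCP out at the carriage side, so it clears. Moving behind the jaw with the fingers shut.

Emit:
servo_tool([
  [[-0.19,-0.006,0],-0.004],
  [[-0.19,-0.006,0],0],
  [[-0.19,-0.006,0],0],
  [[-0.19,-0.006,0],0],
  [[-0.2,-0.006,0],0],
  [[0,0,0.1],0],
  [[0,0,0.1],0],
  [[0,0,0],0],
])

```text
time: 16.05
tool_pos: [0.6455, -0.235, 0.135]
ee_rot: [-3.137, -0.004, 1.754]
ft_force: [-0.0, -0.2, 0.3]
finger_gap: -0.0001
```

```bash
python3 - <<'E'
from h import *
o=bot.get_obs();print(o['tool_pos'],inv(o['tool_pos']),o['ee_rot'],o['ft_force'],o['finger_gap'])
print(to([*G(-.062,-.262),.03]).round(3))
c=bot.camera("wrist");cv2.imwrite("pics/w11.png",c["frame"][:,:,::-1])
c=bot.camera("side");cv2.imwrite("pics/s11.png",cv2.resize(c["frame"][130:280,200:400,::-1],None,fx=4,fy=4))
E
```

```text
[ 0.64551066 -0.23501518  0.13500818] [-0.06262552 -0.26010298] [-3.1369634  -0.00387441  1.7536952 ] [-0.046198   -0.16246501  0.34626188] -5.99627915463753e-05
[-0.012  0.005  0.525]
```

View pics/w11.png

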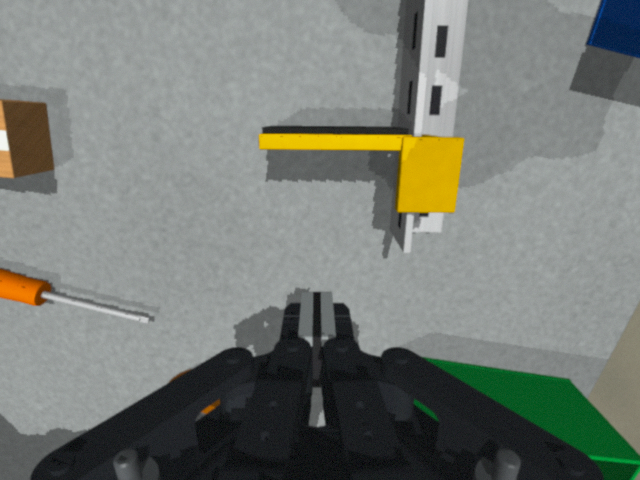

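View pics/s11.png

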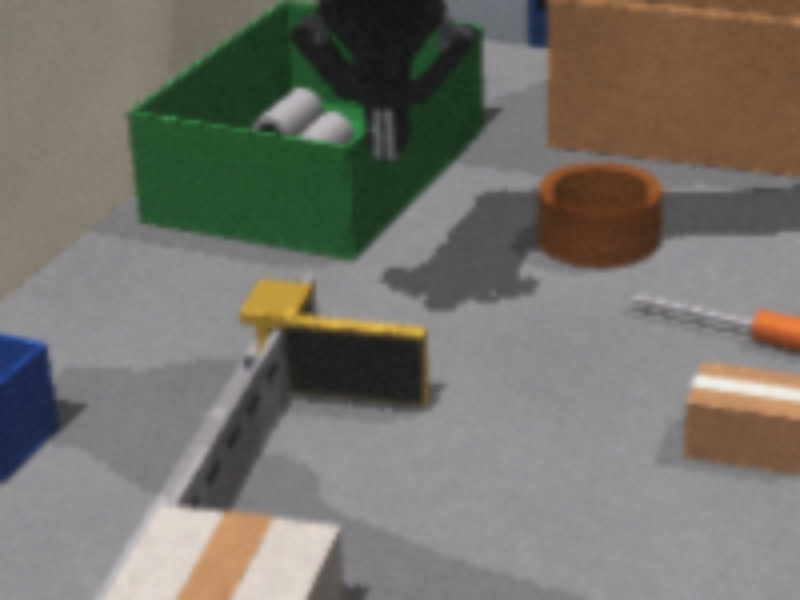

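Emit:
servo_tool([
  [[0,0,0.12],0],
  [[0,0,0.12],0],
  [[0,0,0.12],0],
  [[0,0,0.12],0],
  [[0,0,0.045],0],
  [[0,0,0],0],
  [[0,0,0],0],
])

```text
time: 17.02
tool_pos: [0.6485, -0.2383, 0.0341]
ee_rot: [3.14, 0.001, 1.75]
ft_force: [-0.2, 0.4, 0.3]
finger_gap: 0.0002
```

```bash
python3 - <<'E'
from h import *
o=bot.get_obs();print(o['tool_pos'],inv(o['tool_pos']),o['ee_rot'],o['ft_force'],o['finger_gap'])
c=bot.camera("wrist");cv2.imwrite("pics/w12.png",c["frame"][:,:,::-1])
c=bot.camera("side");cv2.imwrite("pics/s12.png",cv2.resize(c["frame"][130:280,200:400,::-1],None,fx=4,fy=4))
E
```

```text
[ 0.64852742 -0.2383411   0.03411293] [-0.06022632 -0.26389855] [3.13952927e+00 9.13346298e-04 1.75022487e+00] [-0.23492426  0.36901794  0.3171918 ] 0.00019605801444128284
```

View pics/w12.png

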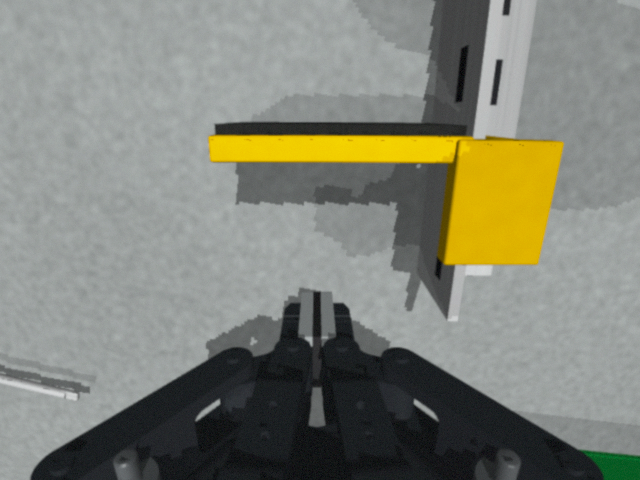

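View pics/s12.png

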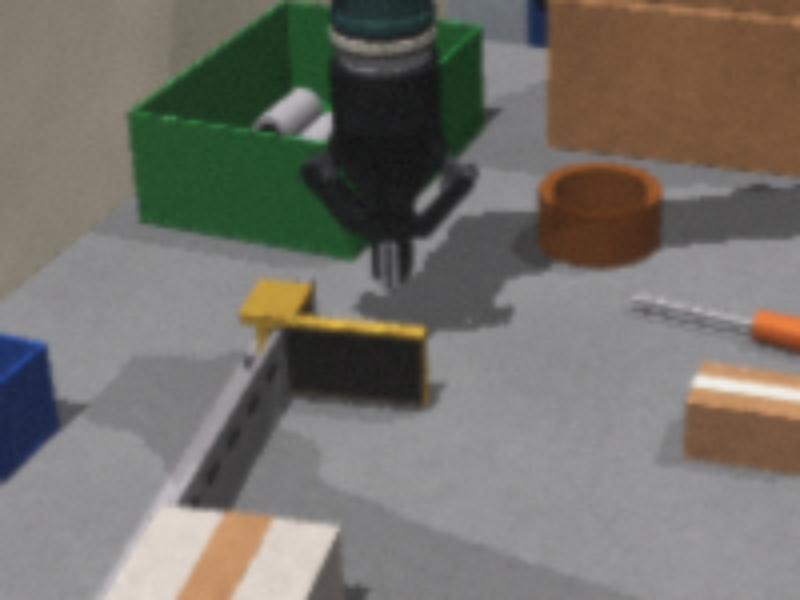

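Clear of the carriage and centred behind the bare back. Pushing along the fence.

Emit:
servo_tool([
  [[0.06,0,0],0.004],
  [[0.06,0,0],0],
  [[0.05,0,0],0],
  [[0.04,0,0],0],
  [[0.04,0,0],0],
  [[0.04,0,0],0],
  [[0.05,0,0],0],
  [[0.05,0,0],0],
  [[0.05,0,0],0],
  [[0.05,0,0],0],
])

```text
time: 18.38
tool_pos: [0.6302, -0.1413, 0.0328]
ee_rot: [-3.141, 0.0, 1.744]
ft_force: [0.9, -2.0, -0.5]
finger_gap: -0.0002
```

```bash
python3 - <<'E'
from h import *
o=bot.get_obs();print(o['tool_pos'],inv(o['tool_pos']),o['ee_rot'],o['ft_force'],o['finger_gap'])
print(to([*G(-.060,.023),.034]).round(3))
c=bot.camera("wrist");cv2.imwrite("pics/w13.png",c["frame"][:,:,::-1])
E
```

```text
[ 0.63022445 -0.14130618  0.03275423] [-0.06155265 -0.16516145] [-3.14130672e+00  9.22383634e-05  1.74361860e+00] [ 0.85169892 -2.01203054 -0.51534998] -0.00016582138934090635
[ 0.941  0.008 -0.006]
```

View pics/w13.png

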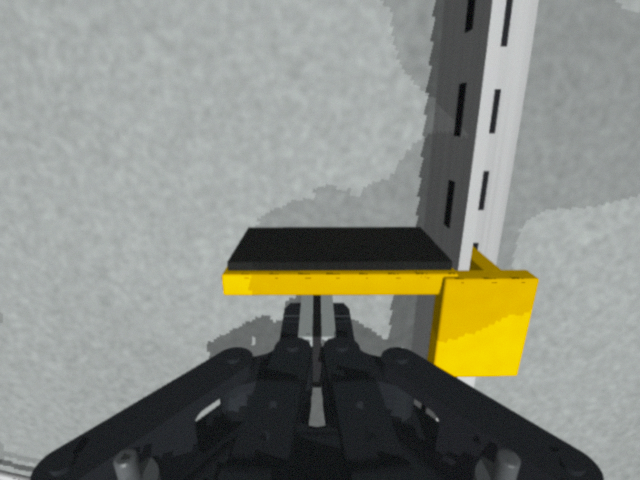

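The fingers are pushing the bare yellow plate with about 2 N, and the linkage is clear of the carriage. I'll continue.

Emit:
servo_tool([
  [[0.06,0,0],0],
  [[0.06,0,0],0],
  [[0.06,0,0],0],
  [[0.06,0,0],0],
  [[0.06,0,0],0],
  [[0.06,0,0],0],
  [[0.06,0,0],0],
  [[0.06,0,0],0],
  [[0.06,0,0],0],
  [[0.05,0,0],0],
])

```text
time: 19.68
tool_pos: [0.6096, -0.0246, 0.0327]
ee_rot: [-3.141, -0.0, 1.744]
ft_force: [-1.2, -3.2, 0.4]
finger_gap: 0.0003
```

Emit:
servo_tool([
  [[0.05,0,0],0],
  [[0.05,0,0],0],
  [[0.04,0,0],0],
  [[0.03,0,0],0],
])

```text
time: 20.18
tool_pos: [0.6041, 0.0085, 0.0327]
ee_rot: [-3.141, -0.0, 1.744]
ft_force: [-0.5, -2.2, 0.1]
finger_gap: 0.0002
```

```bash
python3 - <<'E'
from h import *
o=bot.get_obs();print(o['tool_pos'],inv(o['tool_pos']),o['ee_rot'],o['ft_force'],o['finger_gap'])
print(to([*G(-.060,.023),.034]).round(3))
c=bot.camera("wrist");cv2.imwrite("pics/w14.png",c["frame"][:,:,::-1])
E
```

```text
[0.60406334 0.00852482 0.03271563] [-0.06153158 -0.01306368] [-3.14126491e+00 -1.54515903e-04  1.74386846e+00] [-0.4877088  -2.21328321  0.13358377] 0.00016512637284408143
[ 0.18   0.008 -0.006]
```

View pics/w14.png

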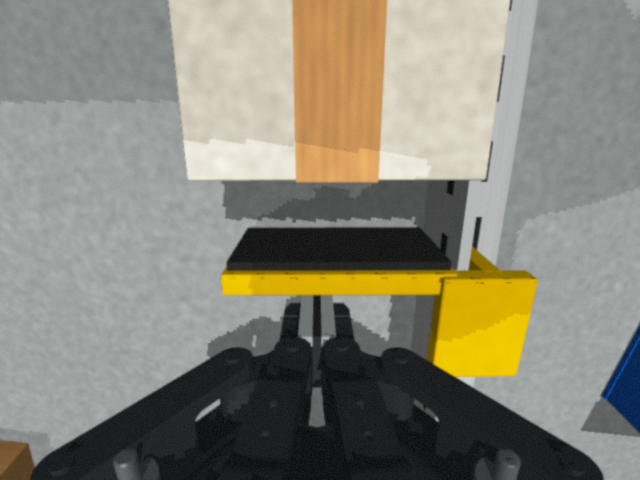

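The carton is still square, with about 35 mm to go. Closing slowly.

Emit:
servo_tool([
  [[0.03,0,0],0],
  [[0.03,0,0],0],
  [[0.03,0,0],0],
  [[0.03,0,0],0],
  [[0.02,0,0],0],
  [[0.015,0,0],0],
])

```text
time: 20.98
tool_pos: [0.5991, 0.0388, 0.0328]
ee_rot: [3.141, -0.0, 1.744]
ft_force: [-0.6, -2.3, -0.5]
finger_gap: 0.0001
```

Emit:
servo_tool([
  [[0.01,0,0],0],
  [[0.01,0,0],0],
])

```text
time: 21.22
tool_pos: [0.5985, 0.0424, 0.0328]
ee_rot: [3.141, 0.0, 1.743]
ft_force: [0.4, -2.1, -1.3]
finger_gap: 0.0001
```

Emit:
servo_tool([
  [[0.01,0,0],0],
  [[0.0,0,0],0],
])

```text
time: 21.48
tool_pos: [0.5981, 0.0443, 0.0328]
ee_rot: [3.141, 0.0, 1.744]
ft_force: [-0.6, -1.5, -0.6]
finger_gap: -0.0001
```

Emit:
servo_tool([
  [[0.01,0,0],0],
  [[0.005,0,0],0],
  [[0,0,0],0],
])

```text
time: 21.85
tool_pos: [0.5981, 0.0443, 0.0329]
ee_rot: [-3.141, 0.003, 1.742]
ft_force: [1.5, -5.8, -1.7]
finger_gap: 0.0003
```

```bash
python3 - <<'E'
from h import *
o=bot.get_obs();print(o['tool_pos'],inv(o['tool_pos']),o['ee_rot'],o['ft_force'],o['finger_gap'])
c=bot.camera("wrist");cv2.imwrite("pics/w15.png",c["frame"][:,:,::-1])
E
```

```text
[0.59805563 0.04428567 0.0328533 ] [-0.0612938   0.02319751] [-3.14138727  0.0032882   1.74155866] [ 1.47638899 -5.7649197  -1.67807522] 0.0003076075145293975
```

View pics/w15.png

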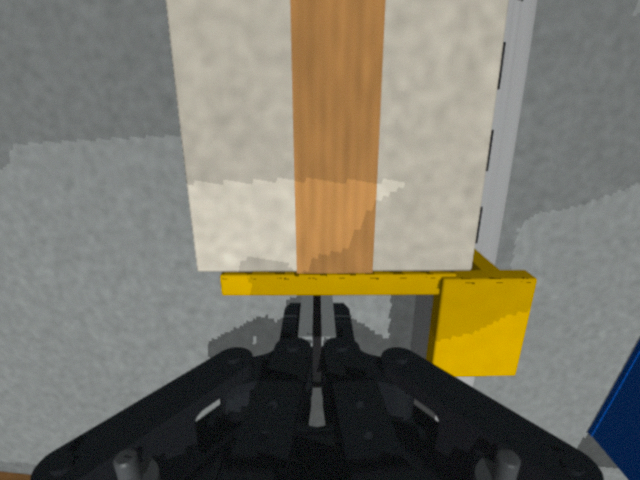

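The jaw has met the carton at the predicted place (gauge y 0.0232) and the force is rising. One more firm nudge, then I'll back off and rise away.

Emit:
servo_tool([
  [[0.01,0,0],0],
  [[0,0,0],0],
  [[-0.05,0,0],0],
  [[-0.1,0,0],0],
  [[-0.1,0,0],0],
  [[-0.1,0,-0.1],0],
  [[-0.05,0,-0.2],0],
  [[0,0,-0.2],0],
  [[0,0,-0.15],0],
  [[0,0,0],0],
])

```text
time: 23.15
tool_pos: [0.613, -0.0305, 0.1655]
ee_rot: [3.136, 0.001, 1.742]
ft_force: [0.2, -0.4, 0.1]
finger_gap: 0.0
```

```bash
python3 - <<'E'
from h import *
o=bot.get_obs();print(o['tool_pos'],inv(o['tool_pos']),o['ft_force'],o['time'])
c=bot.camera("wrist");cv2.imwrite("pics/w16.png",c["frame"][:,:,::-1])
c=bot.camera("side");cv2.imwrite("pics/s16.png",cv2.resize(c["frame"][190:340,180:380,::-1],None,fx=4,fy=4,interpolation=cv2.INTER_CUBIC))
c=bot.camera("top");cv2.imwrite("pics/t16.png",c["frame"][:,:,::-1])
E
```

```text
[ 0.61300808 -0.03049341  0.16549829] [-0.0594369  -0.05303921] [ 0.22921724 -0.38292012  0.08314459] 23.15
```

View pics/w16.png

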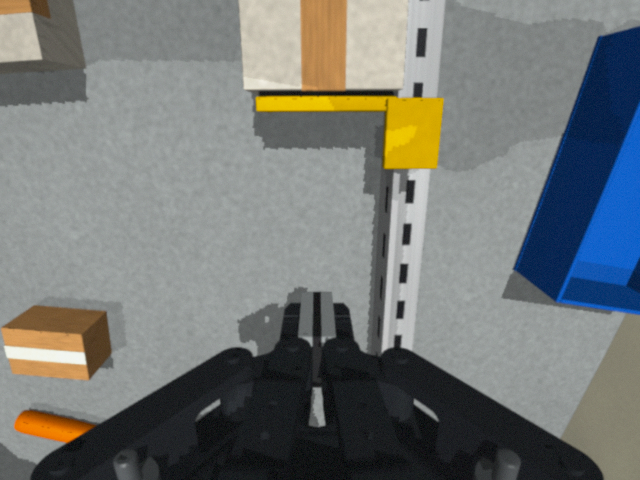

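View pics/s16.png

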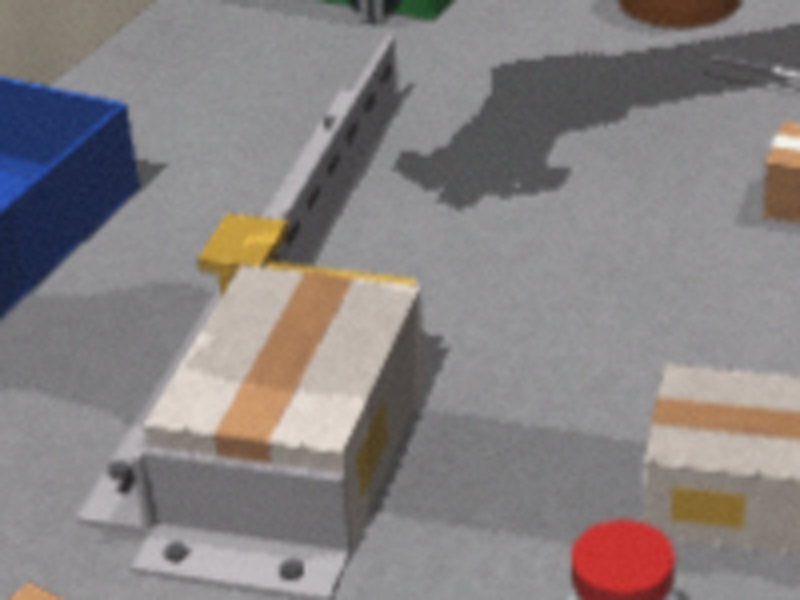

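View pics/t16.png

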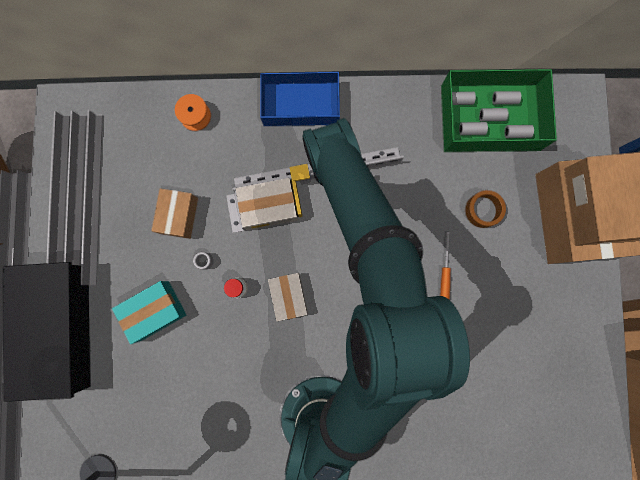

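```bash
python3 - <<'E'
from h import *
c=bot.camera("wrist")
i=c["frame"][0:150,230:430,::-1]
cv2.imwrite("pics/w17.png",cv2.resize(i,None,fx=4,fy=4,interpolation=cv2.INTER_CUBIC))
E
```

```text
(no output)
```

View pics/w17.png

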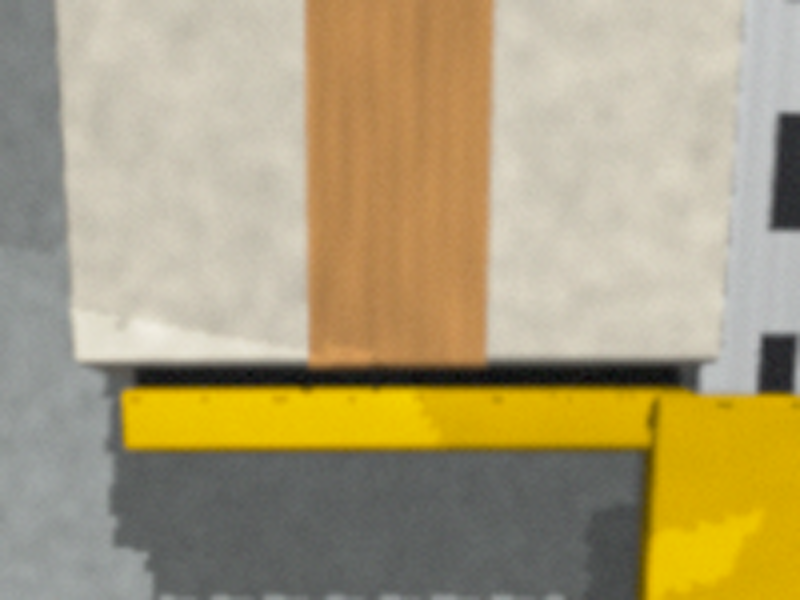

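```bash
python3 - <<'E'
from h import *
c=bot.camera("wrist")
f=lambda u,v:(u/4+230-.375,v/4-.375)
for n,uv,z in [("carton R",(716,360),.07),("carton L",(77,358),.07),("rubber/yellow front",(400,388),.064),("yellow back",(400,450),.064)]:
    print(n,inv(ray(c,[f(*uv)],z)[0]).round(4))
# fence front top edge beyond the jaw
print("fence edge",inv(ray(c,[(385.5,340),(389,260)],.055)[0]),inv(ray(c,[(389.5,250)],.055)[0]))
E
```

```text
carton R [0.0004 0.0486]
carton L [-0.1079  0.049 ]
rubber/yellow front [-0.053   0.0443]
yellow back [-0.0529  0.0341]
fence edge [ 1.19920061e-04 -1.60738776e-01] [-0.00211723 -0.07338751]
```

The carton's fence-side corner reads 0.4 mm from the fence plane, which is within measuring error of contact. Its end is square, and the rubber face is about 1 mm from it. The hand is clear, so I'll hand the job in.

```bash
python3 - <<'E'
from bench import bot
print(bot.job_done(), bot.get_obs()['time'])
E
```

```text
the job is handed in; nothing more can be done
the job is handed in; nothing more can be done
```

I pushed the carton into the gauge corner, closed the jaw on it and handed the job in at about 23 s of the 58 s allowed. The system gives no verdict, so these are my own last checks.

**What I did**
- I pushed the carton's long side flat against the fence with the open fingers. It met the fence at about 7 N.
- I pushed its end along the fence with the half-open fingers until it met the end stop. The force rose to about 19 N with no further motion.
- I pushed the bare yellow back of the jaw with the shut fingers, at about 2 N, until the rubber met the carton. Then I backed off and rose clear.

**Last checks**
- **Fence:** the carton's fence-side corner reads within about 1 mm of the fence plane.
- **Square:** its end edge runs square to the fence within about 0.004 rad.
- **End stop:** the jaw-side end reads gauge y = 0.049 against 0.050 for a seated carton. That is about 1 mm off, within the calibration error.
- **Jaw:** the rubber face is about 1 mm or less from the carton.
- **Hand:** it was clear, and the force readings were near zero.
- **Other things:** those I could see stood where they started. The arm hid part of the bench in the last top picture.

One reading disagreed: just after seating, the wrist camera put the carton's end about 2 mm short of its expected place. I put that down to calibration, because the force had shown contact with the stop and the jaw later met the carton where predicted.

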